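Lift the sagging bolt out of its bent keeper and hold the cooling pen's gate ajar

ROBOT

A 6-joint arm with a two-finger parallel gripper is mounted at the origin on a cart in front of the work surface, level with it; the furniture and walls round the work are solid. World frame = base frame: x ahead of the robot, y to its left, z up, the work surface at z = 0. Lengths are in mm, angles in rad, forces in N, time in s.
With the tool pointing down it reaches from about 150 to 775 mm from the base axis. Payload 6.1 kg.
Tool frame: the origin (TCP) lies at the very end of the fingers, on their centre line; the grasp point (between the pads) lies 19 mm behind it; z points along the fingers, y is the line along which they close (so a half turn about z gives the same grasp; the last joint's range is limited). The gripper opens to 85 mm and grips with 20 to 120 N. Pads are 22 mm wide; open, the fingers measure 114 mm over their backs; the gripper's body (76 mm by 85 mm) begins 54 mm behind the grasp point. The pads swing forward as they close: fully open they stand 13 mm farther back than shut.
Start: joints at [-1.334, 0.126, -0.04, 1.405, 0, 1.571], TCP at [123.156, -510.334, 205.395] pointing down, gripper open.
Joint ranges: [-2.72, 2.72], [-0.95, 1.95], [-1.27, 1.35], [-1.78, 2.02], [-1.46, 1.47], [-3.14, 3.14]. Speed limits (rad/s): [2.39, 2.39, 3.01, 3.14, 3.14, 3.14].

INTERFACE

Orientations are given as a unit quaternion [x, y, z, w].
In Python, from plant import * gives the robot as it stands.
- The arm moves only by the shell command python3 -m jog 'ROWS' [OPENING]. ROWS is JSON, a list of rows, each a list of 2 entries, a list of its own where there are three numbers: the shift along the world's x, y, z in units of 120 mm (1.0 is 120 mm), then the turn about the world's z in units of 180 degrees (1.0 is 180 degrees). In form: [[[dx, dy, dz], roll], ...]. A call has 1 to 10 rows; each row shifts and turns the commanded pose from where the row before left it; what a row does not reach is not made up. A row lasts 1/8 s, in which the tool goes at most 62.5 mm and 10.7 degrees, less where a joint would pass 70% of its speed; a pose out of reach is approached as far as the arm can. A call with a number of a shift or a turn outside -1 to 1 is refused whole. A call with a gripper value outside its range is refused whole. OPENING is the closure, from 0 (fully open) to 1 (shut), set as the call begins (- or left out, the last holds). The fingers move at their own pace and stop on an object; the grip force is fixed at half the most. Time passes only in rows, so rows that do not move let the fingers close. It gives the time, the measured TCP pose, the force, the opening and the grip force at its end, in the units of the state.
- get_obs(): the state, without advancing time (a new reading comes with each control period).
- camera(name): name is "side" or "top" or "wrist"; returns the picture (400x640x3 uint8, red, green, blue); there is no depth.
- calibration(name): a dict with "fx", "fy", "cx", "cy" (pixels), "pose" (4x4, takes a point from camera to world coordinates). Camera axes: x right, y down, z forward; pixel columns grow to the right and rows downward; lengths in mm; the calibration is good to about 2 mm. A picture is of the moment at which its call begins: read the wrist's pose just before it. calibration takes no time and is no camera call; for the wrist camera it gives the pose at the moment of the call.
- job_done(): hands the job in; it is judged then, once.
Trained networks look in the newest picture that a camera, given by its name, has taken for a name from the list of things; names that differ only in an ending like _2 or _b are one class to them, and where a whole thing is asked for, a point or a joint stands for the part that bears it (a point fixed in the world has none). Each returns a list of dicts, best first, with "p" (0 to 1); they miss things now and then, are a little off and sometimes report something else, mostly with a low value. They report only what shows in the picture. A call takes as long as a camera call.
- spot_in(thing, camera): "location" ([x, y, z] in mm, in world coordinates, good to about 4 mm: the middle of the surface that is visible of it).
- landmark_of(thing, camera): "location" ([x, y, z] in mm, in world coordinates, good to about 4 mm: a listed point, or the origin of a listed thing).
The state is a dict: "t": time; "joint_pos": joint angles; "joint_vel": joint speeds; "joint_torque": joint torques, N m; "ee_pos": TCP position; "eef_rot": TCP orientation; "force": force on the tool from outside, world axes, zero at the start; "moment": the same for the moment, N m; "gripper_width": finger opening in mm; "finger_force": force on a finger pad.
Only numpy, scipy, OpenCV 4.12 (cv2) and the standard library are available. Lean on these libraries where they do the work, as an engineer would, in place of code of your own. Each camera call takes 0.05 s, during which the arm holds its last target. There are 200 camera calls.

TASK

The bolt on the gate of the small metal cooling pen has sagged and its nose hangs behind the lip of a bent keeper. Take the bolt's upright knob, raise it gently until you feel it stop under the keeper's bridge, draw it back over the lip without forcing the keeper, then swing the self-closing gate open toward you to about 30 degrees so that a colleague can reach the casts. Finish still gripping the knob and holding the gate ajar with the bolt drawn; leave the casts, jar, bottle and wheel where they are.

Things in the scene. Friction and masses are not known exactly. Their poses are not given: they have to be found in the camera images.
- pen: The cooling pen: an open-topped aluminium pen fixed to the worktop, 150 (x) x 206 (y) x 105 (z) mm, slatted on three sides, the gate on its fourth. Origin: centre of its underside. Its own -x is the gate side (roughly toward the robot, yaw up to 0.3 rad either way); its own +y is the hinge side, -y the keeper side; z up.
- gate_hinge (a point): A point on the gate's upright hinge axis, on the pen's front left corner (pen frame x -65, y +89, z 51 mm). The gate panel runs 172 mm from here to the pen's own -y when shut; its upper edge is 99 mm above the worktop, and the tallest fixed detail of gate and pen 122 mm.
- gate (a joint): Gate angle in rad: 0 shut, grows as the gate swings out to the pen's -x (clockwise seen from above), stop at 1.2. A spring always pulls it shut (0.25 N m shut, 0.38 N m at 0.5 rad). While the nose is in the keeper the gate has only about 0.02 rad of play.
- bolt_knob (a point): Centre of the bolt's upright round knob: steel cylinder 18 mm in diameter, 38 mm high, on a thin stem. Bolt shut and sagging: 148 mm above the worktop, 100 mm from the hinge axis along the gate, 16 mm outside the gate's middle plane. Nothing stands beside it. It moves with the bolt: up, and along the gate toward the hinge.
- bolt (a joint): How far the bolt is drawn, in m: 0 shut, grows as it slides along the gate toward the hinge, stop at 0.034. Sliding friction about 1 N, no spring. The nose has 3 mm of play before it meets the lip and is fully out of the keeper from 0.017 on (0.020 counts as drawn).
- bolt_body: The whole bolt, which rides up and down in tall worn guides: steel rod 10 mm thick, 142 mm long along the gate, the knob, and at the keeper end a nose 10 x 8 x 34 mm (8 along the rod) hanging 22 mm below the rod. 350 g; sinks back when let go. Origin: on the rod's axis under the knob's shut position; axes as the gate's, z up; it rises with the bolt but does not follow its drawing.
- keeper: Dark steel C-shaped staple on the right front post: upturned lip 4 mm thick on the gate side, bridge above. Origin: the pen's. Bent by an unknown amount: the lip is 4 to 16 mm above the sagging nose's underside, and the lip-to-bridge gap is 4 mm taller than the nose, so the bolt meets the bridge after 8 to 20 mm of lift and clears the lip in the last 4 mm before that. Over 30 N on it is forcing.
- cast_a: Yellow plaster jaw cast, 51 x 66 x 31 mm, standing in the left half of the pen. Origin: centre of its underside.
- cast_b: Yellow plaster jaw cast, 51 x 66 x 31 mm, standing in the right half of the pen. Origin: centre of its underside.
- green_jar: Low jar with a green screw lid, 59 x 58 x 40 mm, to the right of the pen. Origin: centre of its underside.
- dropper: White dropper bottle with a blue tip, 33 x 33 x 80 mm, to the left of the pen. Origin: centre of its underside.
- wheel: White polishing wheel lying flat, 32 x 32 x 12 mm, to the left of the pen. Origin: centre of its underside.

How it is judged (in metres and radians):
On the way, in this order (a step that is already met when the one before it is completed fails the run):
1. the bolt is raised behind the lip, the gate still shut (z of bolt_knob in the frame of pen above 0.151 m and value of joint bolt below 0.012 m and value of joint gate below 0.06 rad), for 0.1 s.
2. the bolt is drawn clear of the keeper, the gate not yet open (value of joint bolt above 0.02 m and value of joint gate below 0.25 rad), for 0.1 s.
At the end, for the whole second after the job is handed in: The gate stands still between 0.38 and 0.70 rad (22 to 40 degrees), the bolt is drawn at least 20 mm, and the fingers press on the bolt with more than 1 N; the two casts are within 20 mm and the jar, bottle and wheel within 30 mm of where they stood (value of joint gate between 0.38 and 0.7 rad and velocity of joint gate between -0.05 and 0.05 rad/s and value of joint bolt above 0.02 m and contact force between the fingers and bolt_body above 1 N and distance of each of cast_a, cast_b from where it was at the start of the episode below 0.02 m and distance of each of green_jar, dropper, wheel from where it was at the start of the episode below 0.03 m); the arm keeps its last pose, push and grip.
It fails at once if the keeper is forced: the bolt presses on it with more than 30 N (contact force between bolt_body and keeper above 30 N).
It fails at once if a cast, the jar, the bottle or the wheel is knocked away (distance of any of cast_a, cast_b, green_jar, dropper, wheel from where it was at the start of the episode above 0.03 m).
It also fails if it takes over 35 s, if anything falls off the work surface, if the arm or the gripper's body presses on something with over 40 N, if the wrist force passes 120 N, or if a joint passes its speed limit or range.

## Working session

There is one attempt and no reset: what is moved stays moved. The work goes in short steps, Python scripts to look and compute and a shell command to move; the robot and the scene stay as the last step left them, time stands still between calls to the robot, and variables do not carry over. Pictures are saved under pics/ and viewed, at most 10 in all, crops included, and the job is handed in when it is done.

```bash
mkdir -p pics
cat > h.py <<'E'
from plant import *
import cv2, numpy as np
def save(cam,name):
    im=camera(cam); cv2.imwrite(f'pics/{name}.png',im[:,:,::-1]); return im
E
python3 - <<'E'
from h import *
for c in ('top','side'):
    save(c,c+'0')
    for t in ('bolt_knob','gate_hinge','pen','keeper','bolt_body'):
        print(c,t,[(np.round(d['location']),round(d['p'],2)) for d in landmark_of(t,c)][:2])
o=get_obs();print(o['t'],o['ee_pos'],o['eef_rot'],o['force'],o['gripper_width'])
a,b=cv2.imread('pics/top0.png'),cv2.imread('pics/side0.png')
E
```

```text
top bolt_knob [(array([ 543., -112.,  150.]), 0.84), (array([ 626., -100.,    1.]), 0.21)]
top gate_hinge [(array([560., -11.,  49.]), 0.89)]
top pen [(array([ 627., -102.,   -0.]), 0.79)]
top keeper []
top bolt_body [(array([ 543., -110.,   90.]), 0.78)]
side bolt_knob [(array([ 541., -112.,  149.]), 0.59)]
side gate_hinge [(array([564., -11.,  47.]), 0.75)]
side pen [(array([ 630., -106.,   -5.]), 0.93)]
side keeper []
side bolt_body [(array([ 544., -112.,   92.]), 0.88)]
0.6 [ 123.1649945  -510.30913608  205.40076888] [ 9.92999436e-01  1.18119088e-01  1.89742009e-05 -2.39905679e-05] [ 0.12492262 -0.91109451  0.31711981] 85.28772515856414
```

View pics/top0.png

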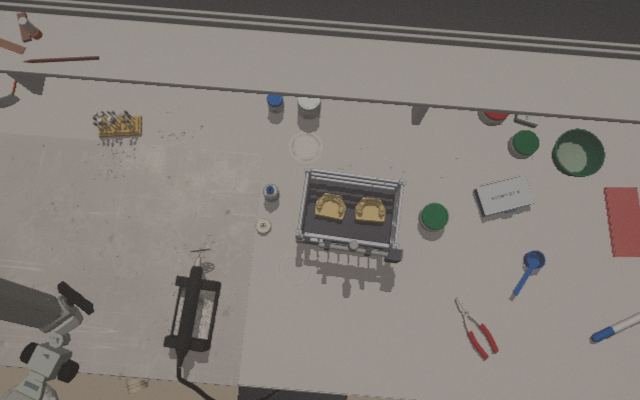

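View pics/side0.png

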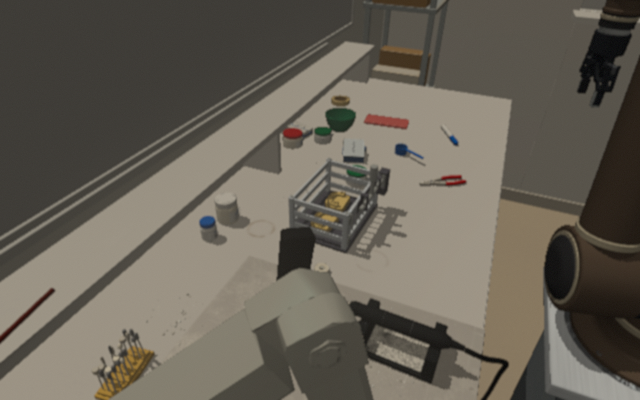

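Run:
```python
from h import *
for c in ('top','side'):
    k=calibration(c);P=np.linalg.inv(k['pose'])
    for n,p in dict(knob=[542,-112,149],hinge=[562,-11,48],knobtop=[542,-112,168]).items():
        q=P[:3,:3]@p+P[:3,3]; print(c,n,q[0]/q[2]*k['fx']+k['cx'],q[1]/q[2]*k['fy']+k['cy'])
    print(np.round(k['pose'],2))
from scipy.spatial.transform import Rotation as R
print(R.from_quat(get_obs()['eef_rot']).as_matrix().round(2))
```

```text
top knob 353.80251669791863 246.61322698141453
top hinge 301.4948412155942 238.06135477645574
top knobtop 354.5961985171608 245.49631290499275
[[ 8.00000e-02 -9.70000e-01  2.10000e-01  4.36830e+02]
 [-1.00000e+00 -8.00000e-02  1.00000e-02 -4.80500e+01]
 [ 0.00000e+00 -2.10000e-01 -9.80000e-01  1.08728e+03]
 [ 0.00000e+00  0.00000e+00  0.00000e+00  1.00000e+00]]
side knob 373.9612751777344 172.45712266358066
side hinge 347.1814675924638 232.91202381417486
side knobtop 374.75750354019 164.9035051077533
[[-9.2000e-01 -2.3000e-01  3.0000e-01  3.5098e+02]
 [-3.8000e-01  5.2000e-01 -7.6000e-01  6.7245e+02]
 [ 2.0000e-02 -8.2000e-01 -5.7000e-01  6.2852e+02]
 [ 0.0000e+00  0.0000e+00  0.0000e+00  1.0000e+00]]
[[ 0.97  0.23  0.  ]
 [ 0.23 -0.97  0.  ]
 [ 0.   -0.   -1.  ]]
```

The networks' knob reprojects to (354,246) in the top view and (374,172) in the side view. Both match the pictures: the bolt is at the front edge of the pen, with the dark keeper block at (393,254) top and (383,180) side. Pen yaw is about -0.05 rad. I'll close the fingers along the pen's x and stop short of the knob to check with the wrist camera.

```bash
python3 -m jog '[[[0.34,0.33,0.05],0.05],[[0.34,0.33,0.05],0.05],[[0.34,0.33,0.05],0.05],[[0.34,0.33,0.05],0.05],[[0.34,0.33,0],0.05],[[0.34,0.33,0],0.05],[[0.34,0.33,0],0.05],[[0.34,0.33,0],0.05],[[0.34,0.33,0],0.01],[[0,0,0],0]]' 0
python3 - <<'E'
from h import *
save('wrist','w1')
for c in ('wrist','top'):
    if c=='top': camera(c)
    for t in ('bolt_knob','gate_hinge','bolt_body'):
        print(c,t,[(np.round(d['location']),round(d['p'],2)) for d in landmark_of(t,c)][:2])
o=get_obs();print(o['t'],o['joint_pos'].round(2) if hasattr(o['joint_pos'],'round') else o['joint_pos'])
from scipy.spatial.transform import Rotation as R
print(R.from_quat(o['eef_rot']).as_matrix().round(2), o['ee_pos'])
E
```

```text
t: 1.85
ee_pos: [492.4, -151.3, 228.7]
eef_rot: [0.721, 0.693, 0.0, -0.0]
force: [-0.6, 0.7, 0.2]
gripper_width: 85.3
finger_force: 0.0
wrist bolt_knob [(array([ 542., -110.,  148.]), 0.86)]
wrist gate_hinge [(array([567., -10.,  51.]), 0.67), (array([ 621., -104.,    0.]), 0.62)]
wrist bolt_body [(array([ 541., -107.,   88.]), 0.84)]
top bolt_knob [(array([ 544., -107.,  151.]), 0.49)]
top gate_hinge [(array([563., -12.,  49.]), 0.97)]
top bolt_body [(array([ 542., -111.,   91.]), 0.89)]
2.25 [-0.31  0.11 -0.01  1.46 -0.    1.31]
[[ 0.05  1.    0.  ]
 [ 1.   -0.05 -0.  ]
 [-0.    0.   -1.  ]] [ 489.74169784 -154.82212985  229.6763327 ]
```

View pics/w1.png

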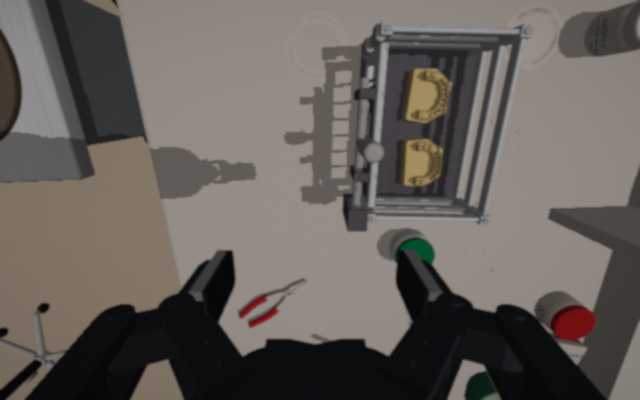

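The wrist view shows the knob's top disc at (373,153), the keeper at (356,213) and the gate edge running nearly vertically. The jar is clear of the fingers' path. I'll cast that pixel onto the knob-top plane as a cross-check.

Run:
```python
from h import *
def ray(k,u,v,z):
    T=np.array(k['pose']);d=T[:3,:3]@[(u-k['cx'])/k['fx'],(v-k['cy'])/k['fy'],1];o=T[:3,3];return o+d*(z-o[2])/d[2]
print(ray(calibration('wrist'),373,152,167), ray(calibration('top'),353,244.5,167))
k=calibration('wrist')
print(ray(k,383,33,105),ray(k,370,217,105))
```

```text
[ 540.25818013 -113.45537028  167.        ] [ 543.67592873 -109.07320233  167.        ]
[560.0840791  -14.07124975 105.        ] [ 550.44476909 -196.80188558  105.        ]
```

Both estimates agree: the knob is at about (542,-111) and the yaw is -0.053. Next I go over it and down, with the TCP at z≈135.

```bash
python3 -m jog '[[[0.22,0.18,0],0],[[0.22,0.18,0],0],[[0,0,-0.2],0],[[0,0,-0.2],0],[[0,0,-0.2],0],[[0,0,-0.19],0],[[0,0,0],0],[[0,0,0],0]]' 0.6
python3 - <<'E'
from h import *
o=get_obs();print(o['t'],o['ee_pos'],o['force'],o['gripper_width'])
save('wrist','w2')
print([(np.round(d['location']),d['p']) for d in landmark_of('bolt_knob','wrist')])
E
```

```text
t: 3.25
ee_pos: [543.4, -111.2, 135.6]
eef_rot: [0.723, 0.69, 0.0, 0.0]
force: [-0.4, 0.2, -0.2]
gripper_width: 33.9
finger_force: 0.0
3.25 [ 543.36409779 -111.18446083  135.62298597] [-0.39436318  0.24206    -0.16724899] 33.933827915431536
[(array([ 540., -115.,  149.]), 0.92)]
```

View pics/w2.png

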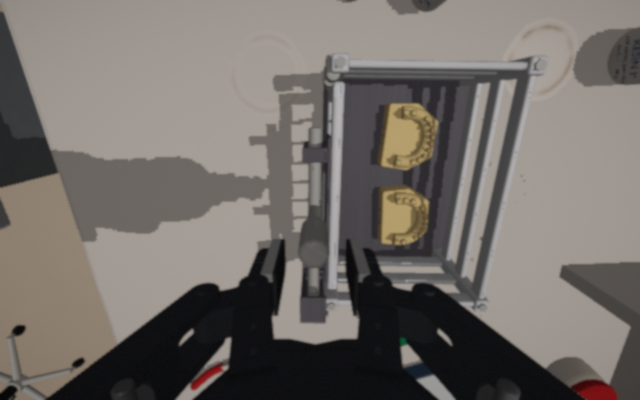

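Laterally the knob (x≈314) is centred between the fingertips (284 and 347). I'll check the centring along the gate by projection.

Run:
```python
from h import *
k=calibration('wrist');P=np.linalg.inv(k['pose'])
for p in ([543,-111,167],[543,-111,129],[543,-115,167],[543,-115,129],[543,-111,135],[561,-111,135]):
    q=P[:3,:3]@p+P[:3,3]; print(p,q[0]/q[2]*k['fx']+k['cx'],q[1]/q[2]*k['fy']+k['cy'])
im=cv2.imread('pics/w2.png')[190:340,230:400];cv2.imwrite('pics/w2c.png',cv2.resize(im,None,fx=4,fy=4,interpolation=2))
```

```text
[543, -111, 167] 312.51424224170404 257.2258918146949
[543, -111, 129] 312.8824272854433 228.68320152118014
[543, -115, 167] 312.866356657832 263.55586683762795
[543, -115, 129] 313.1660401244788 234.00796760431894
[543, -111, 135] 312.83383162342943 232.45046734052445
[561, -111, 135] 339.99740954501726 231.27714277606412
```

View pics/w2c.png

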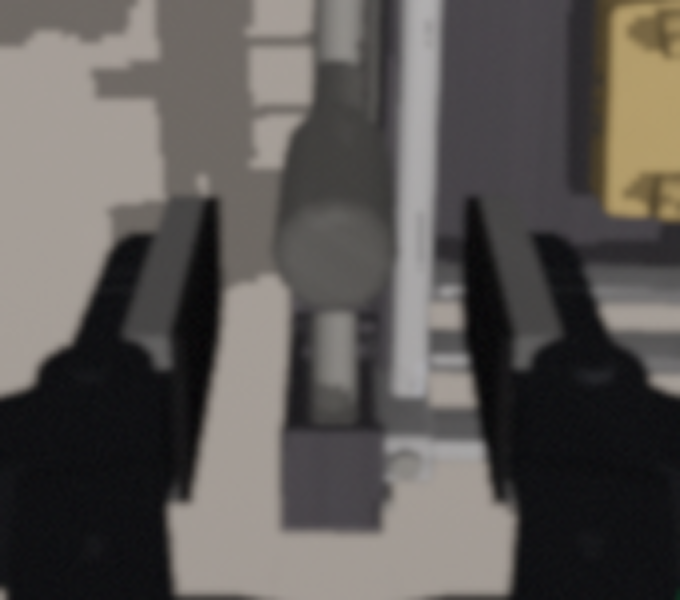

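The enlarged crop puts the knob-top centre at px (313.7,254), which gives a knob at about (544,-109) and the fingers centred within 1–2 mm. Now a small correction and a gradual close.

```bash
python3 -m jog '[[[0.008,0.015,0],0],[[0,0,0],0],[[0,0,0],0]]' 0.75; python3 -m jog '[[[0,0,0],0],[[0,0,0],0]]' 0.78;  python3 -m jog '[[[0,0,0],0],[[0,0,0],0]]' 0.81
```

```text
t: 3.72
ee_pos: [544.2, -108.8, 134.8]
eef_rot: [0.723, 0.691, 0.0, 0.0]
force: [-0.8, 0.1, -0.2]
gripper_width: 21.2
finger_force: 0.1
t: 3.98
ee_pos: [543.6, -108.9, 134.6]
eef_rot: [0.723, 0.691, -0.0, -0.0]
force: [-3.6, 0.7, 2.4]
gripper_width: 19.0
finger_force: 1.9
t: 4.22
ee_pos: [543.2, -108.9, 134.7]
eef_rot: [0.723, 0.691, -0.001, -0.001]
force: [-5.1, 1.0, 3.8]
gripper_width: 16.8
finger_force: 13.0
```

```bash
python3 -m jog '[[[-0.012,0,0],0],[[0,0,0],0],[[0,0,0],0]]' 1
```

```text
t: 4.6
ee_pos: [542.9, -108.9, 134.9]
eef_rot: [0.723, 0.691, 0.0, 0.0]
force: [-3.1, 0.8, 4.8]
gripper_width: 13.5
finger_force: 58.9
```

```bash
python3 -m jog '[[[0,0,0.02],0],[[0,0,0.02],0],[[0,0,0],0]]'; python3 -m jog '[[[0,0,0.01],0],[[0,0,0.01],0],[[0,0,0],0]]';python3 -m jog '[[[0,0,0.008],0],[[0,0,0],0]]'
```

```text
t: 4.97
ee_pos: [542.6, -108.8, 139.0]
eef_rot: [0.723, 0.691, -0.0, -0.0]
force: [-1.0, 1.2, -3.7]
gripper_width: 13.6
finger_force: 58.7
t: 5.35
ee_pos: [542.6, -108.9, 141.9]
eef_rot: [0.723, 0.691, 0.0, -0.0]
force: [-1.1, 1.6, -3.7]
gripper_width: 13.4
finger_force: 58.7
t: 5.6
ee_pos: [542.6, -108.9, 142.8]
eef_rot: [0.723, 0.691, 0.0, -0.0]
force: [-0.3, 0.9, -4.0]
gripper_width: 13.6
finger_force: 58.7
```

The bolt's weight (about 3.7 N) is carried freely. I continue in 1 mm steps and watch fz.

```bash
python3 -m jog '[[[0,0,0.01],0],[[0,0,0],0]]'; python3 -m jog '[[[0,0,0.01],0],[[0,0,0],0]]'|grep -E 'pos|force: \['
```

```text
t: 5.85
ee_pos: [542.7, -108.9, 144.1]
eef_rot: [0.723, 0.691, 0.0, -0.0]
force: [0.1, 2.5, -2.6]
gripper_width: 13.7
finger_force: 58.7
ee_pos: [542.5, -109.1, 144.6]
force: [-0.5, 0.9, -7.8]
```

```bash
python3 -m jog '[[[0,0,0.01],0],[[0,0,0],0]]'|grep -E 'pos|force: \['; python3 -m jog '[[[0,0,0.01],0],[[0,0,0],0]]'|grep -E 'pos|force: \['
```

```text
ee_pos: [542.3, -109.3, 145.2]
force: [1.3, -2.5, -15.4]
ee_pos: [542.2, -109.5, 145.9]
force: [1.9, -4.1, -21.4]
```

The bridge contact is clear: fz has dropped to -21 N, starting from TCP z≈144.3. I back off about 3.6 mm of command so the nose sits inside the 4 mm window, then draw gently.

```bash
python3 -m jog '[[[0,0,-0.02],0],[[0,0,-0.01],0],[[0,0,0],0]]'|grep -E 'pos|force: \['; python3 -m jog '[[[0.001,0.015,0],0],[[0.001,0.015,0],0],[[0,0,0],0]]'|grep -E 'pos|force: \['
```

```text
ee_pos: [542.6, -109.0, 144.6]
force: [-2.2, -2.0, -9.5]
ee_pos: [542.9, -105.1, 144.4]
force: [-2.4, -2.4, -6.4]
```

```bash
python3 -m jog '[[[0,0,-0.01],0],[[0,0,0],0]]'|grep -E 'pos|force: \['; python3 -m jog '[[[0.001,0.015,0],0],[[0.001,0.015,0],0],[[0,0,0],0]]'|grep -E 'pos|force: \['
```

```text
ee_pos: [543.1, -104.9, 143.2]
force: [-3.6, 0.1, -2.9]
ee_pos: [543.3, -101.4, 142.9]
force: [-2.9, -0.4, -2.7]
```

About 7.5 mm drawn with no resistance, so the nose is over the lip. I'll keep drawing.

```bash
python3 -m jog '[[[0.001,0.03,0],0],[[0.001,0.03,0],0],[[0.001,0.03,0],0],[[0,0,0],0]]'|grep -E 'pos|force: \['; python3 -m jog '[[[0.001,0.03,0],0],[[0.002,0.03,0],0],[[0.001,0.03,0],0],[[0,0,0],0]]'|grep -E 'pos|force: \['
```

```text
ee_pos: [543.7, -90.4, 142.8]
force: [-1.5, 0.5, -3.3]
ee_pos: [544.2, -79.6, 142.8]
force: [0.2, 0.4, -4.0]
```

Drawn about 29 mm. The hinge is at about (564,-10), so I swing along the arc and turn the tool with the gate.

```bash
python3 -m jog '[[[-0.026,0.009,0],-0.014],[[-0.026,0.009,0],-0.014],[[-0.025,0.011,0],-0.014],[[-0.025,0.011,0],-0.014],[[0,0,0],0]]'; python3 -m jog '[[[-0.024,0.013,0],-0.014],[[-0.024,0.014,0],-0.014],[[-0.023,0.015,0],-0.014],[[-0.023,0.015,0],-0.014],[[0,0,0],0]]'|grep -E 'pos|force: \['
```

```text
t: 9.6
ee_pos: [532.9, -75.3, 143.3]
eef_rot: [0.781, 0.625, 0.001, 0.001]
force: [3.6, 0.5, -2.4]
gripper_width: 13.3
finger_force: 61.3
ee_pos: [521.6, -68.6, 143.3]
force: [5.0, -1.8, -2.2]
```

```bash
python3 -m jog '[[[-0.021,0.017,0],-0.014],[[-0.021,0.017,0],-0.014],[[-0.019,0.019,0],-0.014],[[-0.019,0.019,0],-0.014],[[0,0,0],0],[[0,0,0],0]]'
python3 - <<'E'
from h import *
o=get_obs();h=np.array([564,-10]);r=np.array(o['ee_pos'][:2])-h
a0=np.arctan2(-70,-20);print('gate',a0-np.arctan2(r[1],r[0]),'radius',np.hypot(*r),np.hypot(20,70))
save('top','t3');save('wrist','w3')
for c in('top','wrist'):
  for t in('bolt_knob','bolt_body','gate_hinge'): print(c,t,[(np.round(d['location']),round(d['p'],2)) for d in landmark_of(t,c)][:1])
a=cv2.imread('pics/w3.png');cv2.imwrite('pics/b.png',np.hstack([cv2.resize(a[100:340,180:460],(400,343)),cv2.resize(cv2.imread('pics/t3.png')[150:300,250:425],(400,343))]))
E
```

```text
t: 10.98
ee_pos: [512.1, -60.4, 143.2]
eef_rot: [0.878, 0.479, 0.001, 0.001]
force: [4.9, -2.1, -3.0]
gripper_width: 13.6
finger_force: 61.3
gate 0.5225551992210091 radius 72.35513397199595 72.80109889280519
top bolt_knob []
top bolt_body []
top gate_hinge []
wrist bolt_knob [(array([512., -64., 155.]), 0.67)]
wrist bolt_body [(array([496., -83.,  97.]), 0.85)]
wrist gate_hinge [(array([565., -10.,  49.]), 0.65)]
```

View pics/b.png

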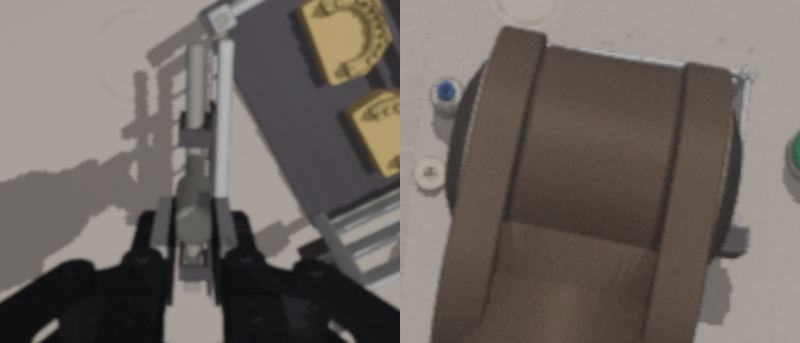

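The wrist view shows the gate swung out parallel to the tool, the knob between the pads, and the casts untouched. The gate is at about 0.52 rad, and the radius of 72 mm means the bolt is drawn about 29 mm. I'm handing in.

```bash
python3 -m jog '[[[0,0,0],0],[[0,0,0],0]]'; python3 -c "
from plant import *
print(job_done())"
```

```text
t: 11.62
ee_pos: [512.1, -60.4, 143.2]
eef_rot: [0.878, 0.479, 0.001, 0.001]
force: [5.8, -1.9, -2.3]
gripper_width: 13.6
finger_force: 61.4
the job is handed in; nothing more can be done
None
```

I handed the job in at 11.6 s with the bolt drawn about 29 mm and the gate held open at about 0.52 rad (30°), still gripping the knob; the hand-in returned no verdict, and those two figures are worked out from the tool pose.

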